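# Push the bun tray into its place on the bakery shelf

### The arm

A 6-joint arm with a two-finger parallel gripper is mounted at the origin on the work surface. World frame = base frame: x ahead of the robot, y to its left, z up, the work surface at z = 0. Lengths are in m, angles in rad, forces in N, time in s.
With the tool pointing down it reaches from about 0.15 to 0.775 m from the base axis. Payload 6.1 kg.
Tool frame: the origin (TCP) lies at the very end of the fingers, on their centre line; the grasp point (between the pads) lies 19 mm behind it; z points along the fingers, y is the line along which they close (so a half turn about z gives the same grasp; the last joint's range is limited). The gripper opens to 85 mm and grips with 20 to 120 N. Pads are 22 mm wide; open, the fingers measure 114 mm over their backs; the gripper's body (76 mm by 85 mm) begins 54 mm behind the grasp point. The pads swing forward as they close: fully open they stand 13 mm farther back than shut.
Start: joints at [-1.271, 0.126, -0.04, 1.405, 0, 1.571], TCP at [0.155, -0.502, 0.231] pointing down, gripper open.
Joint ranges: [-2.72, 2.72], [-0.95, 1.95], [-1.27, 1.35], [-1.78, 2.02], [-1.46, 1.47], [-3.14, 3.14]. Speed limits (rad/s): [2.39, 2.39, 3.01, 3.14, 3.14, 3.14].

### API

Orientations are given as a rotation vector (axis times angle).
In Python, from plant import r gives the robot as it stands. The module is installed in compiled form; this text tells all that it offers.
- The arm moves only by the tool apply_moves, never from a script. Its argument "plan" is a list of rows, each a list of 2 entries, a list of its own where there are three numbers: the shift along the tool's x, y, z in cm, then the turn, a rotation vector about the tool's x, y, z in degrees. In form: [[[x, y, z], [wx, wy, wz]], ...]. A call has 1 to 5 rows; each row shifts and turns the commanded pose from where the row before left it, along the tool's axes as they then stand; what a row does not reach is not made up. A row lasts 1/8 s, in which the tool goes at most 62.5 mm and 10.7 degrees, less where a joint would pass 70% of its speed; a pose out of reach is approached as far as the arm can. A call is refused whole if a number of a shift passes 6.25 or a number of a turn 10.7, either way. A call with a gripper value outside its range is refused whole. "grip" is the closure, from 0 (fully open) to 1 (shut), set as the call begins (left out, the last holds). The fingers move at their own pace and stop on an object; "force" is the grip in N (left out, the last holds). Time passes only in rows, so rows that do not move let the fingers close. It gives the time, the measured TCP pose, the force, the opening and the grip force at its end, in the units of the state.
- r.sense(): the state, without advancing time (a new reading comes with each control period).
- r.capture(name): name is "scene" or "top" or "wrist"; returns a dict with "pixels" (400x640x3 uint8, red, green, blue), "mtx" (3x3 intrinsics, pixels), "R" (3x3) and "t" (3): a world point X has camera coordinates R X + t. Camera axes: x right, y down, z forward; pixel columns grow to the right and rows downward; lengths in m; the calibration is good to about 2 mm. A picture is of the moment at which its call begins. There is no depth.
- r.close_job(): hands the job in; it is judged then, once.
Trained networks look in a picture, given as the dict that the camera call returned (one of the last four; its "shot" number tells which), for a name from the list of things; names that differ only in an ending like _2 or _b are one class to them, and where a whole thing is asked for, a point or a joint stands for the part that bears it (a point fixed in the world has none). Each returns a list of dicts, best first, with "score" (0 to 1); they miss things now and then, are a little off and sometimes report something else, mostly with a low value. They report only what shows in the picture. A call takes as long as a camera call. They do not tell look-alikes from the thing itself.
- r.spot_in(picture, label): "bbox" ([centre column, centre row, width, height] in pixels, round what is visible of it).
- r.trace(picture, label): "mask" (400x640 bool, what is visible of it) and "bbox" ([centre column, centre row, width, height] in pixels, round what is visible of it).
The state is a dict: "clock": time; "joint_pos": joint angles; "joint_velocities": joint speeds; "tau": joint torques, N m; "tcp_pos": TCP position; "tcp_rot": TCP orientation; "wrist_force": force on the tool from outside, world axes, zero at the start; "torque": the same for the moment, N m; "opening": finger opening in m; "gripper_force": force on a finger pad.
Only numpy, scipy, OpenCV 4.12 (cv2) and the standard library are available. Lean on these libraries where they do the work, as an engineer would, in place of code of your own. Each camera call takes 0.05 s, during which the arm holds its last target. There are 200 camera calls.

### The job

The silvery tray with two loose buns belongs in the free place beside the black tray: push it along the shelf, with the fingers on the outside of its walls, until its far side lies flush against the dark stop rail, centred in front of the orange price card and square to the rail. Only push it: never lift or tip the tray, reach inside it, or lift the buns out of it. Leave the black tray, the jam jar and the loaf where they are, then move clear.

Things in the scene. Friction and masses are not known exactly. Their poses are not given: they have to be found in the camera images.
- tray: silvery open tray (all plain sizes in this list are in mm), loose, 120 (its x) by 160 (its y) by 30 high, walls and floor 4 thick; about 0.35 kg; it starts near the robot, turned by up to 0.3 rad; origin: centre of its underside; z up, x towards its far long side (towards the rail when home)
- bun_a: brown domed bun, 63 across, 42 high, lying loose in the silvery tray (on its floor, on the +y side); about 0.06 kg; origin: centre of its underside
- bun_b: pale domed bun, 63 across, 42 high, lying loose in the silvery tray (on its floor, on the -y side); about 0.06 kg; origin: centre of its underside
- rail: dark fixed stop rail on the surface, 460 long (its y), 12 thick, 40 high, beyond the trays; turned by up to 0.08 rad; origin: on the surface at the foot of the middle of its front face (the face looking to the robot); x points away from the robot, square to that face
- card_orange: orange price card, 80 wide, leaning back on a 70 wide orange clip on the rail's top (clip starts 40 above the surface and stands out 3 before the rail's front face, card top about 97 high), fixed; it marks the middle of the free place; origin: on the surface at the foot of the rail's front face, under the card's middle; axes as the rail's, so the tray is home with its origin 60 before this origin in -x, at y 0
- card_yellow: yellow price card, same shape, 200 along the rail from the orange one, either side; marks the black tray's place; origin and axes likewise
- full_tray: black tray of the same size with two dark buns fixed in it (50 high in all), loose, 0.6 kg, already home in front of the yellow card, so 40 is free between the two trays when both are home; not to be moved; origin: centre of its underside
- jam: jam jar with red lid, 60 across, 85 high, loose, standing to the left (+y) of the work; not to be moved; origin: centre of its underside
- loaf: brown loaf, 160 (its x) by 75 by 60 high, loose, lying to the right (-y) of the work; not to be moved; origin: centre of its underside
There are look-alikes about, which are no part of the job. Of the things shaped like the tray, the aluminium one is meant.

How it is judged:
At the end, for the whole second after the job is handed in: Silvery tray flat and at rest, origin 55 to 65 mm before the rail's front face, within 15 mm of the orange card's middle, square within 0.05 rad; both buns lie in it (within 55 by 75 mm of its middle, below 20 mm); black tray, jar and loaf within 12 mm of their starts (x of tray in the frame of card_orange between -0.065 and -0.055 m and y of tray in the frame of card_orange between -0.015 and 0.015 m and angle between the x axis of tray and the x axis of card_orange, either way round below 0.05 rad and height (world z) of tray below 0.004 m and angle between tray's own z axis and vertical below 0.05 rad and linear speed of tray below 0.01 m/s and x of bun_a in the frame of tray between -0.055 and 0.055 m and y of bun_a in the frame of tray between -0.075 and 0.075 m and height (world z) of each of bun_a, bun_b below 0.02 m and x of bun_b in the frame of tray between -0.055 and 0.055 m and y of bun_b in the frame of tray between -0.075 and 0.075 m and distance of each of full_tray, jam, loaf from where it was at the start of the episode below 0.012 m); the robot touches nothing.
It fails at once if the silvery tray is lifted (over 12 mm) or tipped (over 0.15 rad) (height (world z) of tray above 0.012 m or angle between tray's own z axis and vertical above 0.15 rad).
It fails at once if the fingers reach into the silvery tray or straddle its wall: the point between the finger pads is over the tray's outline (2 mm more all round) and lower than 45 mm above its underside (x of the grasp point in the frame of tray between -0.062 and 0.062 m and y of the grasp point in the frame of tray between -0.082 and 0.082 m and z of the grasp point in the frame of tray below 0.045 m).
It fails at once if a bun is lifted (its underside over 40 mm above the surface) (height (world z) of any of bun_a, bun_b above 0.04 m).
It fails at once if the black tray, jam jar or loaf is moved more than 12 mm (distance of any of full_tray, jam, loaf from where it was at the start of the episode above 0.012 m).
It also fails if it takes over 54 s, if anything falls off the work surface, if the arm or the gripper's body presses on something with over 40 N, if the wrist force passes 120 N, or if a joint passes its speed limit or range.

## Working session

There is one attempt and no reset: what is moved stays moved. The work goes in short steps, Python scripts to look and compute and a tool call to move; the robot and the scene stay as the last step left them, time stands still between calls to the robot, and variables do not carry over. Pictures are saved under pics/ and viewed, at most 10 in all, crops included, and the job is handed in when it is done.

Besides the shell and the picture viewer there is one more tool, called after "Call:" by a JSON object that holds its "op" and its "data". apply_moves: Moves the arm, as the interface text tells. Its arguments: {"type":"object","properties":{"plan":{"type":"array","items":{"type":"array"}},"grip":{"type":"number"},"force":{"type":"number"}},"required":["plan"]}

```bash
mkdir -p pics; cat > h.py <<'E'
import numpy as np, cv2
from plant import r
def save(p,n): cv2.imwrite('pics/'+n+'.png',cv2.cvtColor(p['pixels'],cv2.COLOR_RGB2BGR))
def ray(p,u,v,z):
    M=np.array(p['mtx']);R=np.array(p['R']);t=np.array(p['t'])
    c=-R.T@t; d=R.T@np.linalg.inv(M)@np.array([u,v,1.]); return (c+d*(z-c[2])/d[2])
def proj(p,X):
    M=np.array(p['mtx']);R=np.array(p['R']);t=np.array(p['t'])
    q=(np.atleast_2d(X)@R.T+t)@M.T; return q[:,:2]/q[:,2:]
E
python3 - <<'E'
from h import *
p=r.capture('top');q=r.capture('scene');save(p,'top0');save(q,'scene0')
for l in ['tray','rail','card_orange','card_yellow','full_tray','jam','loaf','bun_a']:
    for d in r.trace(p,l)[:4]:
        u,v=d['bbox'][:2]
        print(l,round(d['score'],2),np.round(d['bbox']),np.round(ray(p,u,v,0.02),3))
print(r.sense())
E
```

```text
tray 0.86 [296. 220.  66.  53.] [0.49  0.043 0.02 ]
tray 0.81 [219. 297.  70.  73.] [0.263 0.249 0.02 ]
tray 0.6 [454. 309.  69.  69.] [ 0.256 -0.411  0.02 ]
tray 0.57 [358. 279.  67.  70.] [ 0.329 -0.141  0.02 ]
rail 0.61 [329. 126. 153.  27.] [ 0.784 -0.042  0.02 ]
card_orange 0.96 [293. 125.  28.  19.] [0.781 0.068 0.02 ]
card_yellow 0.75 [361. 126.  32.  20.] [ 0.788 -0.14   0.02 ]
card_yellow 0.21 [327. 127. 151.  27.] [ 0.78  -0.035  0.02 ]
full_tray 0.78 [358. 155.  55.  41.] [ 0.696 -0.132  0.02 ]
jam 0.82 [199. 202.  29.  22.] [0.534 0.33  0.02 ]
loaf 0.97 [433. 219.  30.  53.] [ 0.51  -0.355  0.02 ]
loaf 0.33 [293. 218.  66.  55.] [0.496 0.051 0.02 ]
bun_a 0.58 [308. 224.  22.  22.] [0.481 0.007 0.02 ]
bun_a 0.54 [283. 219.  20.  19.] [0.493 0.082 0.02 ]
{'clock': 0.5, 'joint_pos': array([-1.27102300e+00,  1.25831647e-01, -3.96376798e-02,  1.40537002e+00,
        4.70487021e-06,  1.57078259e+00]), 'joint_velocities': array([-0.00196268, -0.00033147,  0.00095616, -0.00134258,  0.00078126,
       -0.00103895]), 'tau': array([-1.80745292e-04, -4.35286081e+01,  3.52826822e+01,  1.88105558e-03,
        3.84209375e-05,  1.64531961e-06]), 'tcp_pos': array([ 0.15503089, -0.50157069,  0.23126064]), 'tcp_rot': array([-3.10632317e+00, -4.69136558e-01,  2.78203734e-06]), 'wrist_force': array([-0.53831555, -0.17998037, -0.64790077]), 'torque': array([ 0.0302879 , -0.01961033, -0.00302451]), 'gripper_force': 0.0, 'opening': 0.08514568202754721}
```

```bash
python3 - <<'E'
import cv2,numpy as np
a=cv2.imread('pics/top0.png');c=a[100:360,170:510]; cv2.imwrite('pics/c0.png',cv2.resize(c,None,fx=2.3,fy=2.3,interpolation=cv2.INTER_CUBIC))
E
```

```text
(no output)
```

View pics/c0.png

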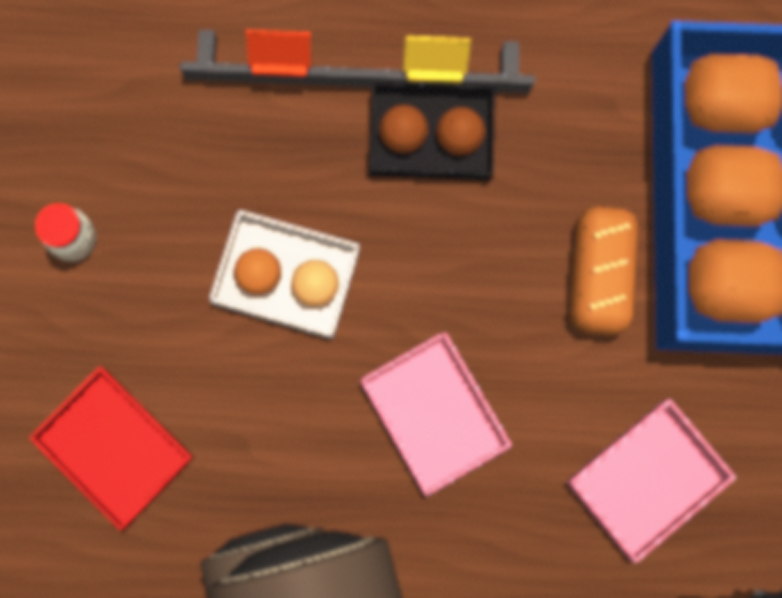

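View pics/scene0.png

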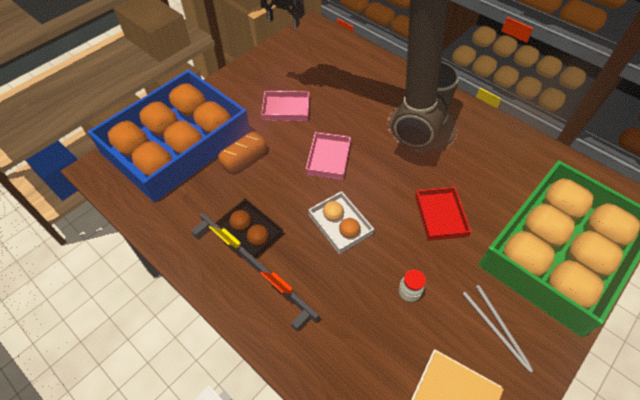

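The things shaped like the tray, at their top-image pixels, are:
- White/silvery tray with two buns at (296,220)
- Red tray at (219,297)
- Pink trays at (358,279) and (454,309)
- Black tray at (358,155), which is full

I choose (296,220). It is the only one in bare metal and it holds a brown bun at (283,219) and a pale one at (308,224). In the scene view it is at about (341,221). Next I'll fit the poses and take a close crop.

```bash
cat >> h.py <<'E'
from scipy.optimize import minimize
def box(x0,x1,y0,y1,z0,z1): return np.array([[x,y,z] for x in(x0,x1) for y in(y0,y1) for z in(z0,z1)])
SH={'tray':[box(-.06,.06,-.08,.08,0,.03)],
'full_tray':[box(-.06,.06,-.08,.08,0,.03)],
'rail':[box(0,.012,-.23,.23,0,.04)]}
def place(P,x): 
    c,s=np.cos(x[2]),np.sin(x[2]); return P@np.array([[c,s,0],[-s,c,0],[0,0,1]])+[x[0],x[1],0]
def sil(p,boxes,x):
    m=np.zeros((1600,2560),np.uint8)
    for b in boxes:
        h=cv2.convexHull(np.float32(proj(p,place(b,x)))).reshape(-1,2)
        cv2.fillConvexPoly(m,np.round((h+.5)*4*16-8).astype(np.int32),255,shift=4)
    return cv2.resize(m,(640,400),interpolation=cv2.INTER_AREA)/255.
def fit(obs,boxes,x0):  # obs: [(pic,mask)]
    def f(x): return sum(np.abs(sil(p,boxes,x)-m).sum()/m.sum() for p,m in obs)
    x0=np.array(x0,float);S=np.vstack([x0]+[x0+d for d in np.diag([.015,.015,.1])])
    o=minimize(f,x0,method='Nelder-Mead',options=dict(initial_simplex=S,xatol=1e-4,fatol=1e-4))
    return o.x,o.fun
def local(o,x):
    c,s=np.cos(o[2]),np.sin(o[2]);d=np.array(x[:2])-o[:2];return np.array([c*d[0]+s*d[1],-s*d[0]+c*d[1],x[2]-o[2]])
def best(p,l,X):
    u=proj(p,X)[0]
    L=[d for d in r.trace(p,l) if np.hypot(*(np.array(d['bbox'][:2])-u))<25]
    return L[0]['mask'] if L else None
E
python3 - <<'E'
from h import *
p=r.capture('top');q=r.capture('scene');w=r.capture('wrist')
print(proj(q,[[.49,.04,.02]]),proj(w,[[.49,.04,.02]]))
for l,x0 in [('tray',(.49,.043,-.29)),('rail',(.76,-.04,-.05)),('full_tray',(.69,-.132,-.05))]:
    mp,mq=best(p,l,[x0[0],x0[1],.02]),best(q,l,[x0[0],x0[1],.02])
    for n,o in (('top',[(p,mp)]),('scn',[(q,mq)]),('both',[(p,mp),(q,mq)])):
        if all(m is not None for _,m in o): 
            x,f=fit(o,SH[l],x0);print(l,n,np.round(x,4),round(f,3))
for l in ['card_orange','card_yellow']:
  for im in (p,q):
    d=r.trace(im,l)[0];ys,xs=np.nonzero(d['mask']);print(l,np.round(d['score'],2),xs.mean(),ys.mean(),ray(im,xs.mean(),ys.mean(),.07))
a=p['pixels'][185:255,255:345,::-1];b=q['pixels'][180:260,295:385,::-1]
a=cv2.resize(a,(450,350),interpolation=2);b=cv2.resize(b,(350,350),interpolation=2)
cv2.imwrite('pics/crop1.png',np.hstack([a,b]));
E
```

```text
[[338.50655337 217.17639592]] [[-184.54156081 -387.71569468]]
tray top [ 0.4958  0.05   -0.2481] 0.458
tray scn [ 0.4959  0.0506 -0.2428] 0.469
tray both [ 0.496   0.05   -0.2477] 0.929
rail top [ 0.7549 -0.0313  0.0029] 0.82
rail scn [ 0.754  -0.0333 -0.0033] 0.824
rail both [ 0.754  -0.0322 -0.003 ] 1.657
full_tray top [ 0.6926 -0.1292  0.0083] 0.045
full_tray scn [ 0.6876 -0.1301 -0.0025] 0.095
full_tray both [ 6.912e-01 -1.293e-01 -5.000e-04] 0.155
card_orange 0.57 291.0 122.71850393700787 [0.76994614 0.06927454 0.07      ]
card_orange 0.72 276.90551181102364 282.0787401574803 [0.77038725 0.0719617  0.07      ]
card_yellow 0.88 359.2857142857143 124.96868884540118 [ 0.77088785 -0.13013906  0.07      ]
card_yellow 0.81 225.53386454183266 236.58565737051794 [ 0.77041411 -0.12681287  0.07      ]
```

View pics/crop1.png

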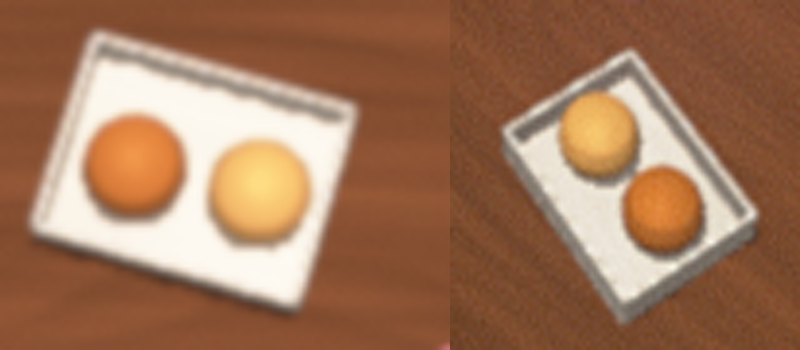

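The close crop shows the bare-metal tray with brown and pale buns, which confirms the choice. Estimates: tray (0.496, 0.050, yaw -0.248), home about (0.692, 0.070, yaw 0). Next I move behind the tray, still high.

Call:
{"op": "apply_moves", "data": {"plan": [[[3.9,-4.8,0],[0,0,0]],[[3.9,-4.8,0],[0,0,0]],[[3.9,-4.8,0],[0,0,0]],[[3.9,-4.8,0],[0,0,0]],[[3.9,-4.8,0],[0,0,0]]], "grip": 0.3}}

```text
clock: 1.78
tcp_pos: [0.2707, -0.213, 0.2315]
tcp_rot: [3.106, 0.467, 0.002]
wrist_force: [0.8, 0.4, 1.1]
opening: 0.0595
gripper_force: 0.0
```

Call:
{"op": "apply_moves", "data": {"plan": [[[3.9,-4.8,0],[0,0,0]],[[3.9,-4.8,0],[0,0,0]],[[3.9,-4.8,0],[0,0,0]],[[3.9,-4.8,0],[0,0,0]],[[0,0,0],[0,0,10]]]}}

```text
clock: 2.4
tcp_pos: [0.3637, 0.019, 0.2312]
tcp_rot: [-3.134, -0.205, -0.0]
wrist_force: [0.2, -0.6, 0.5]
opening: 0.0598
gripper_force: 0.0
```

Call:
{"op": "apply_moves", "data": {"plan": [[[0,0,0],[0,0,10.5]],[[0,0,0],[0,0,10.5]],[[0,0,0],[0,0,0]],[[0,0,0],[0,0,0]]]}}

```text
clock: 2.9
tcp_pos: [0.3547, -0.0486, 0.2314]
tcp_rot: [-3.08, 0.272, -0.001]
wrist_force: [0.5, -0.7, -0.3]
opening: 0.0596
gripper_force: 0.0
```

```bash
cat >> h.py <<'E'
from scipy.spatial.transform import Rotation as Ro
def fillm(m): 
    c,_=cv2.findContours(m.astype(np.uint8),cv2.RETR_EXTERNAL,cv2.CHAIN_APPROX_NONE);c=max(c,key=cv2.contourArea)
    return cv2.drawContours(np.zeros(m.shape,np.uint8),[cv2.convexHull(c)],-1,1,-1).astype(float)
def tool():
    s=r.sense();M=Ro.from_rotvec(s['tcp_rot']).as_matrix();return s['tcp_pos'],M,s
def togo(X,yaw):
    p,M,s=tool();d=M.T@(np.array(X)-p);y=np.arctan2(M[1,0],M[0,0])
    T=np.array([[np.cos(yaw),np.sin(yaw),0],[np.sin(yaw),-np.cos(yaw),0],[0,0,-1]]).T
    print('tcp',np.round(p,4),'yaw',round(y,3),'shift cm',np.round(d*100,2),'turn deg',np.round(np.degrees(Ro.from_matrix(M.T@T).as_rotvec()),1),'F',np.round(s['wrist_force'],1))
E
python3 - <<'E'
from h import *
togo([.389,.077,.2],-.248);print(r.sense()['joint_pos'])
p=r.capture('top');q=r.capture('scene');w=r.capture('wrist');save(w,'w1')
x0=(.496,.05,-.248);X=[x0[0],x0[1],.02]
O=[]
for im in (p,q):
    m=best(im,'tray',X)
    if m is not None: O.append((im,fillm(m)))
for o in ([O[:1],O[1:],O]):
    if o: x,f=fit(o,SH['tray'],x0);print(np.round(x,4),round(f,3))
E
```

```text
tcp [ 0.3547 -0.0486  0.2314] yaw -0.176 shift cm [  1.19 -12.79   3.78] turn deg [-2.9  0.3  4.1] F [ 0.5 -0.7 -0.3]
[-0.17733816 -0.18734993 -0.3422271   1.41976461  0.0499208   3.1406205 ]
[ 0.4983  0.0574 -0.2461] 0.389
[ 0.496   0.0507 -0.2348] 0.035
[ 0.4964  0.0513 -0.2396] 0.43
```

View pics/w1.png

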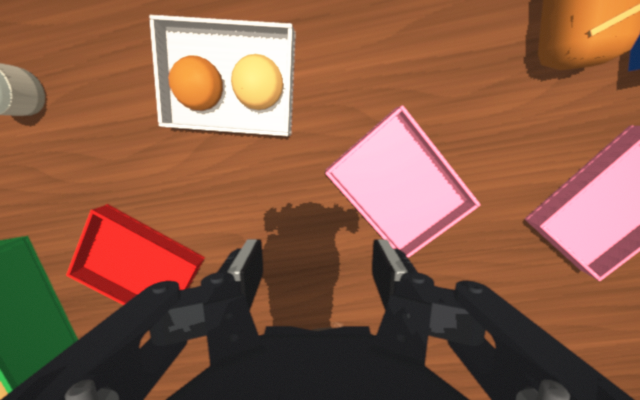

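The wrist view shows the tray at (225,75), with a brown bun at (196,83) and a pale one at (257,82). Joint 6 is at its limit, so I'll use the half-turned grasp instead.

Call:
{"op": "apply_moves", "data": {"plan": [[[0,0,0],[0,0,-10.3]],[[0,0,0],[0,0,-10.3]],[[0,0,0],[0,0,-10.3]],[[0,0,0],[0,0,-10.3]],[[0,0,0],[0,0,-10.3]]]}}

```text
clock: 3.78
tcp_pos: [0.3547, -0.048, 0.2313]
tcp_rot: [-2.893, -1.106, -0.034]
wrist_force: [0.2, -0.0, -0.1]
opening: 0.06
gripper_force: 0.0
```

Call:
{"op": "apply_moves", "data": {"plan": [[[0,0,0],[0,0,-10.3]],[[0,0,0],[0,0,-10.3]],[[0,0,0],[0,0,-10.3]],[[0,0,0],[0,0,-10.3]],[[0,0,0],[0,0,-10.3]]]}}

```text
clock: 4.4
tcp_pos: [0.3548, -0.048, 0.2313]
tcp_rot: [-2.134, -2.262, -0.061]
wrist_force: [0.0, -0.2, -0.9]
opening: 0.0599
gripper_force: 0.0
```

Call:
{"op": "apply_moves", "data": {"plan": [[[0,0,0],[0,0,-10.3]],[[0,0,0],[0,0,-10.3]],[[0,0,0],[0,0,-10.3]],[[0,0,0],[0,0,-10.3]],[[0,0,0],[0,0,-10.3]]]}}

```text
clock: 5.03
tcp_pos: [0.3547, -0.048, 0.2313]
tcp_rot: [-0.945, -2.984, -0.076]
wrist_force: [-0.2, 0.0, 0.3]
opening: 0.0599
gripper_force: 0.0
```

Call:
{"op": "apply_moves", "data": {"plan": [[[0,0,0],[0,0,-10.3]],[[0,0,0],[0,0,-10.3]],[[0,0,0],[0,0,0]],[[0,0,0],[0,0,0]]]}}

```text
clock: 5.52
tcp_pos: [0.3547, -0.0483, 0.2313]
tcp_rot: [-0.413, -3.111, -0.078]
wrist_force: [1.0, 0.7, 0.5]
opening: 0.0597
gripper_force: 0.0
```

```bash
python3 - <<'E'
from h import *
togo([.389,.077,.1],-.246+np.pi);print(r.sense()['joint_pos'])
E
```

```text
tcp [ 0.3547 -0.0483  0.2313] yaw 2.878 shift cm [-0.16 12.32 13.75] turn deg [ 2.8 -0.5 -1. ] F [1.  0.7 0.5]
[-0.17632313 -0.18714383 -0.34224183  1.41983961  0.04979412  0.08745571]
```

Call:
{"op": "apply_moves", "data": {"plan": [[[0,0,0],[2.8,-0.5,-1.0]],[[-0.1,4.3,3.3],[0,0,0]],[[-0.1,4.3,3.3],[0,0,0]],[[-0.1,4.4,3.3],[0,0,0]],[[0,0,3.2],[0,0,0]]]}}

```text
clock: 6.15
tcp_pos: [0.3897, 0.0793, 0.0993]
tcp_rot: [0.379, 3.117, 0.001]
wrist_force: [-0.1, -1.7, -1.1]
opening: 0.0599
gripper_force: 0.0
```

Call:
{"op": "apply_moves", "data": {"plan": [[[0,0,0],[0,0,0]],[[0,0,0],[0,0,0]]]}}

```text
clock: 6.4
tcp_pos: [0.3896, 0.0767, 0.1015]
tcp_rot: [0.385, 3.116, 0.001]
wrist_force: [-0.3, -0.1, 0.7]
opening: 0.0598
gripper_force: 0.0
```

```bash
python3 - <<'E'
from h import *
togo([.389,.077,.006],-.246+np.pi)
w=r.capture('wrist');save(w,'w2')
q=r.capture('scene')
x0=(.496,.05,-.248);m=best(q,'tray',[.496,.05,.02]);
if m is not None:print(fit([(q,fillm(m))],SH['tray'],x0))
p=r.capture('top')
for im,n in((p,'top'),(q,'scene')):
  for l,c in (('card_orange',(.752,.07)),('card_yellow',(.752,-.13))):
    m=best(im,l,[.77,c[1],.07])
    if m is not None:
      ys,xs=np.nonzero(m);print(n,l,ray(im,xs.mean(),ys.mean(),.07))
E
```

```text
tcp [0.3896 0.0767 0.1015] yaw 2.896 shift cm [0.08 0.01 9.55] turn deg [0.  0.1 0. ] F [-0.3 -0.1  0.7]
(array([ 0.49609019,  0.05060136, -0.23938034]), np.float64(0.022536287242169595))
top card_orange [0.7718661  0.07040909 0.07      ]
top card_yellow [ 0.7690335  -0.12857028  0.07      ]
scene card_orange [0.77027319 0.07004288 0.07      ]
scene card_yellow [ 0.76971231 -0.12662126  0.07      ]
```

View pics/w2.png

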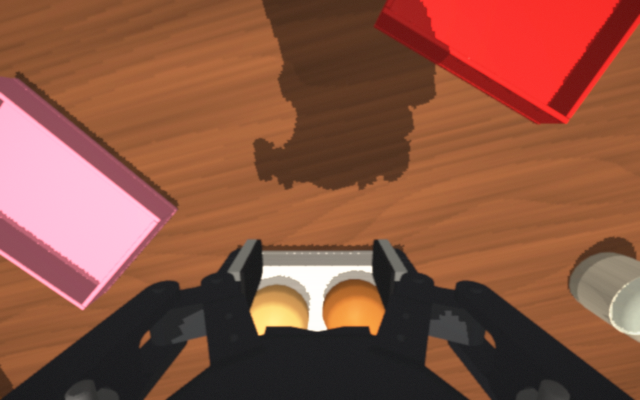

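The wrist view shows the tray's near wall centred between the fingers (about (320,255)), and the jar clear at the right (600,290). Now I lower.

Call:
{"op": "apply_moves", "data": {"plan": [[[0,0,4.5],[0,0,0]],[[0,0,4.0],[0,0,0]],[[-1.0,0,1.0],[0,0,0]],[[-1.0,0,0],[0,0,0]],[[-1.0,0,0],[0,0,0]]]}}

```text
clock: 7.42
tcp_pos: [0.4207, 0.0696, 0.007]
tcp_rot: [0.383, 3.115, 0.002]
wrist_force: [-0.6, -0.6, 0.7]
opening: 0.06
gripper_force: 0.0
```

Call:
{"op": "apply_moves", "data": {"plan": [[[-0.5,0,0],[0,0,0]],[[-0.5,0,0],[0,0,0]],[[-0.5,0,0],[0,0,0]],[[0,0,0],[0,0,0]]]}}

```text
clock: 7.92
tcp_pos: [0.433, 0.0659, 0.0055]
tcp_rot: [0.383, 3.117, 0.0]
wrist_force: [-1.6, 0.2, 0.8]
opening: 0.0598
gripper_force: 0.9
```

```bash
cat >> h.py <<'E'
def look(x0,home=(.692,.070,-.005)):
    q=r.capture('scene');p=r.capture('top')
    for im in (q,p):
        m=best(im,'tray',[x0[0],x0[1],.02])
        if m is not None:
            x,f=fit([(im,fillm(m))],SH['tray'],x0);t,M,s=tool()
            print('tray',np.round(x,4),round(f,3),'in home',np.round(local(home,x),4),'tcp in tray',np.round(local(x,[t[0],t[1],np.arctan2(-M[1,0],-M[0,0])]),4))
    print('tcp',np.round(t,4),'F',np.round(s['wrist_force'],1),s['clock'])
E
python3 - <<'E'
from h import *
look((.501,.05,-.24))
E
```

```text
tray [ 0.5036  0.0488 -0.2488] 0.047 in home [-0.1883 -0.0221 -0.2438] tcp in tray [-0.0726 -0.0008  0.0044]
tray [ 0.5078  0.0366 -0.3944] 1.391 in home [-0.184  -0.0343 -0.3894] tcp in tray [-0.0804 -0.0017  0.15  ]
tcp [0.433  0.0659 0.0055] F [-1.1 -1.2  0.9] 8.125
```

Contact is made. The tray needs (0.188, 0.022, +0.244 rad), so I'll push a car-like S-curve.

Call:
{"op": "apply_moves", "data": {"plan": [[[-1.0,-0.32,0],[0,0,-2.9]],[[-1.0,-0.32,0],[0,0,-2.9]],[[-1.0,-0.32,0],[0,0,-2.9]],[[-1.0,-0.32,0],[0,0,-2.9]],[[-1.0,-0.32,0],[0,0,-2.9]]]}}

```text
clock: 8.75
tcp_pos: [0.4793, 0.0428, 0.0053]
tcp_rot: [0.016, -3.141, 0.0]
wrist_force: [-4.6, 0.2, 2.1]
opening: 0.0595
gripper_force: 2.2
```

```bash
python3 - <<'E'
from h import *
look((.552,.046,-.0))
E
```

```text
tray [0.5501 0.0437 0.0124] 0.031 in home [-0.1418 -0.027   0.0174] tcp in tray [-0.0696  0.0001 -0.005 ]
tray [ 0.5556  0.0118 -0.0801] 3.769 in home [-0.1361 -0.0589 -0.0751] tcp in tray [-0.0776  0.0251  0.0877]
tcp [0.4803 0.0431 0.0055] F [-0.4  0.4  0.5] 8.95
```

Call:
{"op": "apply_moves", "data": {"plan": [[[-1.0,-0.31,0],[0,0,-2.9]],[[-1.0,-0.31,0],[0,0,-2.9]],[[-1.0,-0.31,0],[0,0,-2.9]],[[-1.0,-0.31,0],[0,0,-2.9]],[[-1.0,-0.31,0],[0,0,-2.9]]]}}

```text
clock: 9.57
tcp_pos: [0.5302, 0.033, 0.0053]
tcp_rot: [0.411, -3.114, 0.001]
wrist_force: [-4.2, -1.1, 1.5]
opening: 0.0598
gripper_force: 2.0
```

Call:
{"op": "apply_moves", "data": {"plan": [[[-1.0,-0.31,0],[0,0,-2.9]],[[-1.0,-0.31,0],[0,0,-2.9]],[[0,0,0],[0,0,0]]]}}

```text
clock: 9.95
tcp_pos: [0.5525, 0.033, 0.0055]
tcp_rot: [-0.565, 3.089, -0.0]
wrist_force: [-0.6, 0.5, -0.5]
opening: 0.0599
gripper_force: 0.0
```

```bash
python3 - <<'E'
from h import *
look((.62,.056,.35))
E
```

```text
tray [0.6198 0.0584 0.3664] 0.032 in home [-0.0722 -0.0119  0.3714] tcp in tray [-0.0723  0.0006 -0.0042]
tray [0.646  0.0377 0.3741] 31.054 in home [-0.0459 -0.0326  0.3791] tcp in tray [-0.0892  0.03   -0.0117]
tcp [0.552  0.033  0.0057] F [-0.1  0.2 -0.4] 10.15
```

Call:
{"op": "apply_moves", "data": {"plan": [[[-0.9,0.33,0],[0,0,2.9]],[[-1.0,0.33,0],[0,0,2.9]],[[-1.0,0.33,0],[0,0,2.9]],[[-1.0,0.33,0],[0,0,2.9]],[[-1.0,0.33,0],[0,0,2.9]]]}}

```text
clock: 10.78
tcp_pos: [0.5939, 0.0615, 0.0055]
tcp_rot: [0.169, -3.136, -0.0]
wrist_force: [-4.3, -0.7, 2.8]
opening: 0.0592
gripper_force: 2.2
```

Call:
{"op": "apply_moves", "data": {"plan": [[[-0.8,0.33,0],[0,0,2.9]],[[-0.6,0.33,0],[0,0,2.9]],[[0,0,0],[0,0,0]]]}}

```text
clock: 11.15
tcp_pos: [0.6082, 0.0695, 0.0055]
tcp_rot: [-0.014, 3.141, 0.001]
wrist_force: [-1.3, 1.2, 0.9]
opening: 0.0598
gripper_force: 0.5
```

```bash
python3 - <<'E'
from h import *
look((.685,.069,.03))
q=r.capture('scene')
m=best(q,'full_tray',[.691,-.13,.02]);print(fit([(q,fillm(m))],SH['full_tray'],(.69,-.13,0)))
c=q['pixels'][170:340,180:400,::-1];cv2.imwrite('pics/s3.png',cv2.resize(c,None,fx=3.4,fy=3.4,interpolation=2))
E
```

```text
tray [0.6811 0.07   0.005 ] 0.029 in home [-0.0109 -0.0001  0.01  ] tcp in tray [-0.0729 -0.0004  0.0042]
tray [ 0.7594 -0.0347  0.1633] 8.134 in home [ 0.0679 -0.1043  0.1683] tcp in tray [-0.1323  0.127  -0.1542]
tcp [0.6082 0.0691 0.0055] F [-1.3  1.4  0.3] 11.35
(array([ 0.68570142, -0.12889199,  0.00358881]), np.float64(0.09710261161352175))
```

View pics/s3.png

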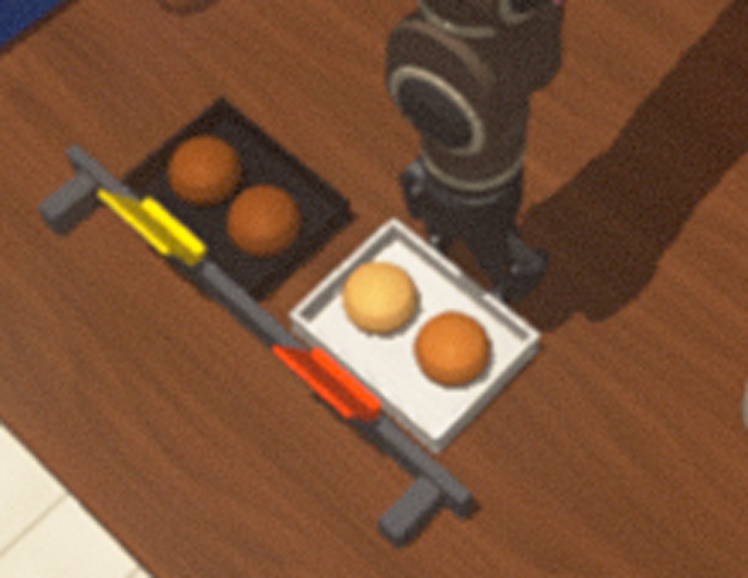

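The crop shows the tray just short of the rail, in front of the orange card (crop pixel (330,382)). The buns are inside and the black tray is separate. I push gently until the rail stops it.

Call:
{"op": "apply_moves", "data": {"plan": [[[-0.4,0,0],[0,0,0]],[[-0.3,0,0],[0,0,0]],[[-0.2,0,0],[0,0,0]],[[0,0,0],[0,0,0]]]}}

```text
clock: 11.95
tcp_pos: [0.6179, 0.0691, 0.0055]
tcp_rot: [-0.013, 3.14, 0.0]
wrist_force: [-2.0, -0.5, -0.6]
opening: 0.06
gripper_force: 0.8
```

Call:
{"op": "apply_moves", "data": {"plan": [[[-0.15,0,0],[0,0,0]],[[-0.15,0,0],[0,0,0]],[[0,0,0],[0,0,0]]]}}

```text
clock: 12.32
tcp_pos: [0.6208, 0.0693, 0.0055]
tcp_rot: [-0.014, 3.14, 0.0]
wrist_force: [-1.1, 0.3, -1.5]
opening: 0.0601
gripper_force: 0.8
```

Not yet at the rail.

Call:
{"op": "apply_moves", "data": {"plan": [[[-0.15,0,0],[0,0,0]],[[-0.1,0,0],[0,0,0]],[[0,0,0],[0,0,0]]]}}

```text
clock: 12.7
tcp_pos: [0.6218, 0.0693, 0.0055]
tcp_rot: [0.014, -3.14, -0.001]
wrist_force: [-7.5, -0.0, 2.5]
opening: 0.0597
gripper_force: 3.4
```

```bash
python3 - <<'E'
from h import *
look((.694,.069,.0))
E
```

```text
tray [ 0.6851  0.07   -0.0173] 0.084 in home [-0.0069 -0.0001 -0.0123] tcp in tray [-0.0633 -0.0017  0.0259]
tray [0.6975 0.0499 0.0396] 3.761 in home [ 0.0056 -0.02    0.0446] tcp in tray [-0.0748  0.0224 -0.0309]
tcp [0.6219 0.0693 0.0055] F [-6.   0.7  3.1] 12.9
```

Call:
{"op": "apply_moves", "data": {"plan": [[[-0.15,0,0],[0,0,0]],[[-0.1,0,0],[0,0,0]],[[0,0,0],[0,0,0]]]}}

```text
clock: 13.28
tcp_pos: [0.6219, 0.0694, 0.0055]
tcp_rot: [0.013, -3.136, -0.001]
wrist_force: [-15.4, 0.2, 8.9]
opening: 0.0596
gripper_force: 7.7
```

Firmly against the rail, so I back off and rise.

Call:
{"op": "apply_moves", "data": {"plan": [[[0.6,0,0],[0,0,0]],[[1.5,0,0],[0,0,0]],[[3,0,0],[0,0,0]],[[4,0,0],[0,0,0]],[[4,0,-4],[0,0,0]]]}}

```text
clock: 13.9
tcp_pos: [0.4923, 0.0679, 0.0437]
tcp_rot: [0.013, -3.139, 0.001]
wrist_force: [-0.4, 0.8, 1.4]
opening: 0.0602
gripper_force: 0.0
```

Call:
{"op": "apply_moves", "data": {"plan": [[[4,0,-4.5],[0,0,0]],[[4,0,-4.5],[0,0,0]],[[4,0,-4.5],[0,0,0]],[[0,0,0],[0,0,0]],[[0,0,0],[0,0,0]]]}}

```text
clock: 14.52
tcp_pos: [0.3754, 0.0672, 0.1807]
tcp_rot: [-0.014, 3.138, 0.001]
wrist_force: [0.4, -0.1, -1.2]
opening: 0.0597
gripper_force: 0.0
```

```bash
python3 - <<'E'
from h import *
look((.692,.069,.0))
q=r.capture('scene');p=r.capture('top')
for im in(q,p):
  for l,X in(('full_tray',[.691,-.13,.02]),('card_orange',[.77,.07,.07])):
    m=best(im,l,X)
    if m is None: continue
    if l=='full_tray': print(l,fit([(im,fillm(m))],SH[l],(.69,-.13,0)))
    else: ys,xs=np.nonzero(m);print(l,ray(im,xs.mean(),ys.mean(),.07))
a=p['pixels'][105:225,240:410,::-1];cv2.imwrite('pics/t4.png',cv2.resize(a,None,fx=4.6,fy=4.6,interpolation=2))
E
```

```text
tray [0.6867 0.0699 0.0044] 0.081 in home [-0.0053 -0.0001  0.0094] tcp in tray [-0.3121 -0.0015  0.004 ]
tray [0.6927 0.0685 0.0107] 0.038 in home [ 0.0007 -0.0015  0.0157] tcp in tray [-0.3182  0.0019 -0.0022]
tcp [0.3745 0.067  0.1791] F [-0.4 -0.4 -0.5] 14.725
full_tray (array([ 0.68836828, -0.12972851, -0.0142944 ]), np.float64(0.06410682711846515))
card_orange [0.76996529 0.07221894 0.07      ]
full_tray (array([ 0.69243559, -0.12970919, -0.00515389]), np.float64(0.026230705047976637))
card_orange [0.77134278 0.07007396 0.07      ]
```

View pics/t4.png

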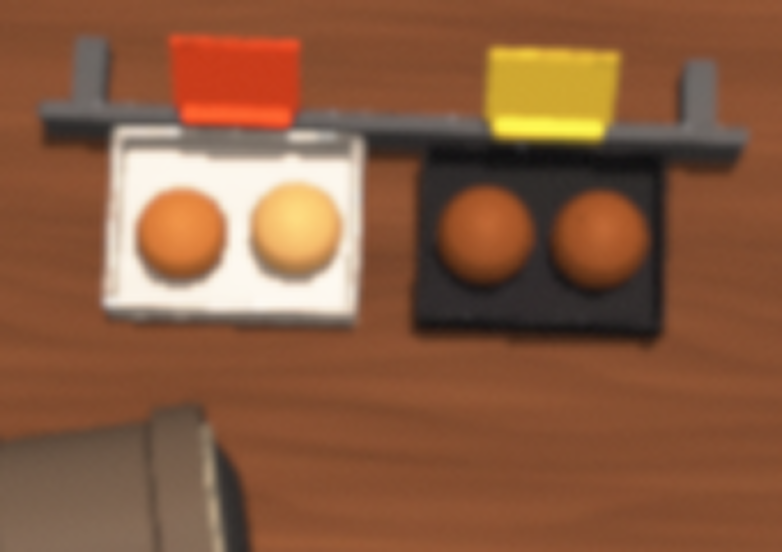

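The picture shows the tray flush with the rail under the orange card (crop pixel (237,115)) and parallel to the black tray. Its y lies 198–200 mm from the black tray's by the two cameras. Both buns are inside, at (180,232) and (296,228), and the arm is clear, so I hand in.

```bash
python3 -c "
from plant import r
print(r.close_job())"
```

```text
the job is handed in; nothing more can be done
None
```

I pushed the silvery tray flush against the rail, centred under the orange card (within about 2 mm by the fits) and square to it, with both buns inside and the arm clear; the job is handed in, but no verdict came back.

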